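# Raise the bilge hatch flap with its lifting lever

## Task

Raise the heavy yellow hatch flap. First push the small red bolt knob beside the flap fully back towards the flap's hinge, then press the red pedal at the long end of the lifting lever down onto its rubber stop so that the other end lifts the flap, and finish while holding it there with the fingertips. Pick nothing up: the lever stays in its cradle, the flap is raised by the lever only, not by hand, and the other things on the bench stay where they are.

Things in the scene. Friction and masses are not known exactly. Their poses are not given: they have to be found in the camera images.
- hatch_unit: fixed hatch unit on the bench, turned about the vertical by up to 0.3 rad. Origin on the bench (z = 0) straight under the lever's pivot; +y points from the pivot to the hatch, -y to the lever's long end. Grey coaming: x -70 to 70, y 85 to 235 mm, 89 mm high, closed by a yellow flap hinged along its +y edge. Below, x y z in mm mean this frame, as long as nothing has moved.
- rubber_stop (a point): middle of the top of the black rubber stop under the lever that ends its stroke: x 0, y -150, z 35 mm of hatch_unit; 50 mm along x, 20 mm along y.
- bolt_bracket (a point): middle of the top of the bolt's fixed grey bracket (x -102 to -72, y 105 to 225, 98 mm high). On it stand two steel bolt guides up to 118 mm, at y 107 to 123 and y 209 to 225 mm.
- flap (a joint): angle of the flap, rad: 0 shut, grows as its free edge rises; about 0.26 with the lever on its stop. The flap falls shut by itself when the lever is let go.
- flap_lip (a point): middle of the flap's free edge, on its top face (108 mm above the bench when shut). The flap is a yellow steel plate 140 wide, 185 long, 18 mm thick, about 3.7 kg; the free edge overhangs the coaming by 35 mm and the lever's short end lies under it. A 25 x 20 mm steel lug on its -x edge lies under the bolt.
- bolt (a joint): travel of the bolt, m: 0 to 0.010 at the start (holds the flap shut), 0.045 fully back against its end. It slides towards the +y axis of hatch_unit, away from the lever, against 2 N of friction, and stays where it is left. Withdrawn by 0.025 or more it no longer holds the flap.
- bolt_knob (a point): centre of the top of the bolt's red upright knob, 18 mm in diameter, standing free from 120 to 162 mm above the bench; moves with the bolt. It starts at about x -85, y 140 to 150, z 162 mm of hatch_unit.
- lever: loose aluminium lever, 0.24 kg, bar 22 mm wide, its pin resting in the cradle; origin on the pin's axis, axes as hatch_unit at rest, sloping up 0.35 rad towards the long end (-y). The steel roller of the short end, 70 mm from the pin, bears under the flap's free edge. Pressing (about 3 to 12 N with the bolt back) turns it by 0.67 rad until the bar lies on the stop.
- lever_pin (a point): the middle of the lever's pin (12 mm thick, 76 mm long).
- cradle (a point): where the pin rests in the fixed cradle: x 0, y 0, z 94.5 mm of hatch_unit. The cradle is two blue cheeks (x +-16 to 28, y +-19, 115 mm high) with slots open upwards.
- pedal (a point): centre of the top face of the red pedal (60 x 55 x 8 mm plate) on the lever's long end: at rest x 0, y -198, z 179 mm of hatch_unit; with the lever on its stop x 0, y -208, z 40 mm. In between it follows an arc about the pin.
- red_cone: red plastic cone, loose, 64 mm wide at the foot, 95 mm high; origin under its centre. Bystander, stands beyond the lever.
- green_jar: small jar with a green cap, loose, 54 mm wide, 75 mm high; origin under its centre. Bystander, stands on the robot's side of the lever.
- screwdriver: screwdriver lying on the bench, about 200 mm long; bystander.
- wrench: wrench lying on the bench, about 180 mm long; bystander.
- mug: blue mug, 80 mm wide, 90 mm high; origin under its centre; bystander.
- spray_can: spray can, 60 mm wide, 160 mm high; origin under its centre; bystander.

How it is judged:
By the outcome, as a careful person would: the job done as asked, in the order asked, and still so for the second after the job is handed in, while the arm keeps its last pose, push and grip.
It also fails if it takes over 40 s, if anything falls off the work surface, if the arm or the gripper's body presses on something with over 40 N, if the wrist force passes 120 N, or if a joint passes its speed limit or range.

## Robot

A 6-joint arm with a two-finger parallel gripper is mounted at the origin on the work surface. World frame = base frame: x ahead of the robot, y to its left, z up, the work surface at z = 0. Lengths are in mm, angles in degrees, forces in N, time in s.
With the tool pointing down it reaches from about 300 to 850 mm from the base axis. Payload 4.2 kg.
Tool frame: the origin (TCP) lies at the very end of the fingers, on their centre line; the grasp point (between the pads) lies 19 mm behind it; x points along the fingers, z is the direction in which the jaws open and shut, and the axes are right-handed (so a half turn about x gives the same grasp; the last joint's range is limited). The gripper opens to 91 mm and grips with 3 to 60 N. Pads are 32 mm wide; open, the fingers measure 118 mm over their backs; the gripper's body (76 mm by 178 mm) begins 60 mm behind the grasp point.
Start: joints at [-73.396, 18.312, 89.639, -0, 72.044, -1.146], TCP at [175.302, -547.642, 213.976] pointing down, gripper open.
Joint ranges: [-177.97, 177.97], [-48.28, 115.42], [12.27, 149.76], [-77.06, 257.06], [2.81, 150.46], [-146.56, 146.56]. Speed limits (degrees/s): [147.25, 147.25, 180, 180, 180, 180].

## Interface

Orientations are given as [roll, pitch, yaw] about the fixed x, y, z axes, in that order (R = Rz(yaw) Ry(pitch) Rx(roll)).
In Python, from workcell import state, grab_frame, camera_info, env, search_frame, place_of gives the robot as it stands.
- The arm moves only by the tool drive_tool, never from a script. Its argument "plan" is a list of rows, each a list of 7 numbers: the turn, a rotation vector about the world's x, y, z in degrees, then the shift along the world's x, y, z in mm, then the finger opening in mm, from 0 to 91.2. In form: [[wx, wy, wz, dx, dy, dz, jaw], ...]. A call has 1 to 10 rows; each row is the pose to reach, as a shift and turn from the pose measured when the call began; what a row does not reach only later rows make up. A row lasts 1/8 s, in which the tool goes at most 62.5 mm and 10.7 degrees, less where a joint would pass 70% of its speed; a pose out of reach is approached as far as the arm can. A call with a gripper value outside its range is refused whole. The fingers move at their own pace and stop on an object; "grip_force" is the grip in N (left out, the last holds). Time passes only in rows, so rows that repeat a pose let the fingers close. It gives the time, the measured TCP pose, the force and the opening at its end, in the units of the state.
- state(): the state, without advancing time (a new reading comes with each control period).
- grab_frame(name): name is "scene" or "top" or "wrist"; returns the picture (384x512x3 uint8, red, green, blue); there is no depth.
- camera_info(name): a dict with "intrinsics" (3x3 intrinsics, pixels), "origin" and "orientation" of the camera in the world; the wrist camera has in their place "hand_eye" (4x4, takes a point from camera to tool coordinates, whose origin is the TCP and whose axes are the tool frame's). Camera axes: x right, y down, z forward; pixel columns grow to the right and rows downward; lengths in mm; the calibration is good to about 2 mm. The wrist camera is an equidistant fisheye: a pixel r from the principal point sees the ray r / f radians off the axis. A picture is of the moment at which its call begins: read the wrist's pose just before it. camera_info takes no time and is no camera call.
- env.job_done(): hands the job in, once; it reports no verdict.
Trained networks look in the newest picture that a camera, given by its name, has taken for a name from the list of things; names that differ only in an ending like _2 or _b are one class to them, and where a whole thing is asked for, a point or a joint stands for the part that bears it (a point fixed in the world has none). Each returns a list of dicts, best first, with "p" (0 to 1); they miss things now and then, are a little off and sometimes report something else, mostly with a low value. They report only what shows in the picture. A call takes as long as a camera call.
- search_frame(camera, label): "rect" ([left, top, right, bottom] as shares, 0 to 1, of the picture: columns of its width, rows of its height, round what is visible of it).
- place_of(camera, label): "location" ([column, row] as shares, 0 to 1, of the picture: columns of its width, rows of its height: a listed point, or the origin of a listed thing).
The state is a dict: "time_s": time; "qpos": joint angles; "qvel": joint speeds; "effort": joint torques, N m; "ee_pos": TCP position; "ee_rot": TCP orientation; "force": force on the tool from outside, world axes, zero at the start; "torque": the same for the moment, N m; "gripper_width": finger opening in mm.
Only numpy, scipy, OpenCV 4.12 (cv2) and the standard library are available. Lean on these libraries where they do the work, as an engineer would, in place of code of your own. Each camera call takes 0.05 s, during which the arm holds its last target. There are 200 camera calls.

## Working session

There is one attempt and no reset: what is moved stays moved. The work goes in short steps, Python scripts to look and compute and a tool call to move; the robot and the scene stay as the last step left them, time stands still between calls to the robot, and variables do not carry over. Pictures are saved under pics/ and viewed, about 8 in all and at most 12, crops included, and the job is handed in when it is done.

Besides the shell and the picture viewer there is one more tool, called after "Emit:" as name(argument=value, ...), one argument or row to a line, values as JSON. drive_tool: Moves the arm, as the interface text tells. Its arguments: {"type":"object","properties":{"plan":{"type":"array"},"grip_force":{"type":"number"}},"required":["plan"]}

```bash
mkdir -p pics
python3 - <<'E'
from workcell import *
import cv2,numpy as np
s=state();print(s)
for c in ["scene","top"]:
    im=grab_frame(c);cv2.imwrite(f"pics/{c}0.png",im[:,:,::-1])
    i=camera_info(c);print(c,i)
    for l in ["pedal","bolt_knob","flap_lip","lever_pin","cradle","rubber_stop","bolt_bracket","hatch_unit"]:
        print(l,[(round(d["p"],2),np.round(np.array(d["location"])*[512,384],1).tolist()) for d in place_of(c,l)[:2]])
E
```

```text
{'time_s': 0.0, 'qpos': array([-7.33968957e+01,  1.83540339e+01,  8.97051871e+01, -2.80747781e-03,
        7.20442381e+01, -1.14359484e+00]), 'qvel': array([ 0.05413867,  0.03025943, -0.10175786,  0.02647173,  0.02761092,
        0.04485206]), 'effort': array([ 3.76721800e-07, -4.12453687e+01, -2.31972599e+01,  7.27023580e-02,
        4.58435481e-02, -1.63268041e-04]), 'ee_pos': array([ 175.13178762, -547.16008608,  213.10455649]), 'ee_rot': array([-179.66573133,   89.89650646,  108.08183568]), 'force': array([ 0.21038383, -0.7645646 , -0.92249109]), 'torque': array([-0.02860557,  0.01491896, -0.01927194]), 'gripper_width': 91.16245615319832}
scene {'intrinsics': array([[353.03799567,   0.        , 263.74224582],
       [  0.        , 353.03799567, 184.80651989],
       [  0.        ,   0.        ,   1.        ]]), 'origin': array([1212.59501225, -329.3927027 ,  761.47301648]), 'orientation': array([-129.95020933,    0.38367745,   60.20451154])}
pedal [(0.67, [189.8, 186.3]), (0.55, [209.9, 227.4])]
bolt_knob [(0.46, [293.6, 153.0])]
flap_lip [(0.93, [275.2, 189.7]), (0.71, [187.5, 1
[... 185 characters left out ...]
, 166.0])]
hatch_unit [(0.62, [259.8, 218.6])]
top {'intrinsics': array([[469.84912495,   0.        , 255.36330354],
       [  0.        , 469.84912495, 183.25428308],
       [  0.        ,   0.        ,   1.        ]]), 'origin': array([ 397.26438542,   53.3936362 , 1375.72191931]), 'orientation': array([-173.25616492,   -0.54114366,  -89.07881566])}
pedal [(0.95, [342.3, 189.9])]
bolt_knob [(0.64, [203.0, 196.2])]
flap_lip [(0.82, [242.4, 172.6])]
lever_pin [(0.9, [264.0, 178.3])]
cradle [(0.91, [262.5, 176.5]), (0.15, [201.2, 196.9])]
rubber_stop [(0.7, [310.3, 189.3]), (0.3, [261.3, 176.4])]
bolt_bracket [(0.94, [195.0, 197.2])]
hatch_unit [(0.61, [242.6, 176.0]), (0.59, [259.5, 180.2])]
```

```bash
cat > h.py <<'E'
import numpy as np
from scipy.spatial.transform import Rotation as R
from scipy.optimize import least_squares
from workcell import *
def ray(c,px):
    i=camera_info(c);d=R.from_euler('xyz',i["orientation"],degrees=True).apply(np.linalg.inv(i["intrinsics"])@[*px,1])
    return i["origin"],d
def proj(c,p):
    i=camera_info(c);q=R.from_euler('xyz',i["orientation"],degrees=True).inv().apply(np.asarray(p)-i["origin"])
    q=i["intrinsics"]@q; return q[:2]/q[2]
def W(u,p): # hatch->world
    return R.from_euler('z',u[2]).apply(p)+[u[0],u[1],0]
E
python3 - <<'E'
from h import *
import cv2
M={"pedal":(0,-198,179),"bolt_knob":(-85,145,162),"flap_lip":(0,50,108),"lever_pin":(0,0,94.5),"rubber_stop":(0,-150,35),"bolt_bracket":(-87,165,98)}
obs=[("top","pedal",(342.3,189.9)),("top","bolt_knob",(203,196.2)),("top","flap_lip",(242.4,172.6)),("top","lever_pin",(264,178.3)),("top","lever_pin",(262.5,176.5)),("top","bolt_bracket",(195,197.2)),
("scene","pedal",(189.8,186.3)),("scene","bolt_knob",(293.6,153)),("scene","flap_lip",(275.2,189.7)),("scene","lever_pin",(263,196.9)),("scene","bolt_bracket",(302.2,166))]
for c,n,p in obs:
    o,d=ray(c,p);t=(M[n][2]-o[2])/d[2];print(c,n,(o+t*d).round(1))
f=lambda u:np.ravel([proj(c,W(u,M[n]))-p for c,n,p in obs])
best=min((least_squares(f,[450,50,a],loss='soft_l1') for a in np.arange(0,6.3,1)),key=lambda r:r.cost)
print(best.x,best.cost,best.fun.reshape(-1,2).round(1).tolist())
a=cv2.imread("pics/scene0.png");b=cv2.imread("pics/top0.png")
cv2.imwrite("pics/both.png",np.hstack([cv2.resize(a[90:330,90:400],None,fx=1.29,fy=1.29),cv2.resize(b[90:330,110:420],None,fx=1.29,fy=1.29)]))
cv2.imwrite("pics/scene1.png",cv2.resize(a,None,fx=1.5,fy=1.5))
E
```

```text
top pedal [ 525.6 -178.9  179. ]
top bolt_knob [504.9 179.3 162. ]
top flap_lip [576.   79.6 108. ]
top lever_pin [563.1  20.2  94.5]
top lever_pin [568.   24.4  94.5]
top bolt_bracket [507.4 207.7  98. ]
scene pedal [ 516.9 -153.8  179. ]
scene bolt_knob [506.8 172.  162. ]
scene flap_lip [568.5  71.8 108. ]
scene lever_pin [564.5  34.1  94.5]
scene bolt_bracket [504.1 209.5  98. ]Traceback (most recent call last):
  File "<stdin>", line 9, in <module>
  File "<stdin>", line 9, in <genexpr>
    return func(*args, **kwargs)
    result = trf(vector_fun.fun, vector_fun.jac, x0, f0, J0, lb, ub, ftol, xtol,
                 gtol, max_nfev, x_scale, loss_function, tr_solver,
                 tr_options.copy(), verbose, callback=callback_wrapped)
    return trf_no_bounds(
        fun, jac, x0, f0, J0, ftol, xtol, gtol, max_nfev, x_scale,
        loss_function, tr_solver, tr_options, verbose, callback=callback)
    J = jac(x)
    self._update_jac()
    ~~~~~~~~~~~~~~~~^^
    self.J = self.jac_wrapped(xp_copy(self.x), f0=self.f)
             ~~~~~~~~~~~~~~~~^^^^^^^^^^^^^^^^^^^^^^^^^^^^
    J
[... 401 characters left out ...]
^^^^^^^^^^^^^^^
                             mf)
                             ^^^
    df = [f_eval - f0 for f_eval in f_evals]
                                    ^^^^^^^
    f = np.atleast_1d(self.fun(x, *self.args, **self.kwargs))
                      ~~~~~~~~^^^^^^^^^^^^^^^^^^^^^^^^^^^^^^
    return np.atleast_1d(self.fun(x))
                         ~~~~~~~~^^^
    return self.f(x, *self.args, **self.kwargs)
           ~~~~~~^^^^^^^^^^^^^^^^^^^^^^^^^^^^^^
  File "<stdin>", line 8, in <lambda>
  File "h.py", line 9, in proj
    i=camera_info(c);q=R.from_euler('xyz',i["orientation"],degrees=True).inv().apply(np.asarray(p)-i["origin"])
ValueError: time passes only in moves, steps and waits
```

View pics/top0.png

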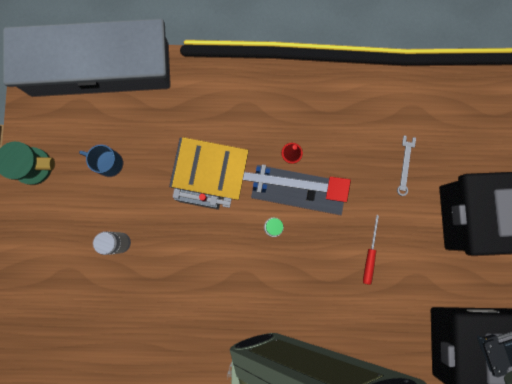

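The top view shows the pedal at (339,189), the knob at (203,197), the cradle at (262,179) and the flap at (210,168). The red cone is at (291,152) and the green jar at (274,227), one on each side of the lever. The fit failed because I called `camera_info` too often, so I'll cache it.

```bash
sed -i 's/^def ray/import functools\ncamera_info=functools.cache(camera_info)\ndef ray/' h.py
python3 - <<'E'
from h import *
import cv2
M={"pedal":(0,-198,179),"bolt_knob":(-85,145,162),"flap_lip":(0,50,108),"lever_pin":(0,0,94.5),"bolt_bracket":(-87,165,98)}
obs=[("top","pedal",(340.,189.9)),("top","bolt_knob",(203,196.7)),("top","flap_lip",(242.4,172.6)),("top","lever_pin",(262.5,178)),("top","bolt_bracket",(195,197.2)),
("scene","pedal",(189.8,186.3)),("scene","bolt_knob",(293.6,153)),("scene","flap_lip",(275.2,189.7)),("scene","lever_pin",(263,196.9)),("scene","bolt_bracket",(302.2,166))]
f=lambda u:np.ravel([proj(c,W(u,M[n]))-p for c,n,p in obs])
best=min((least_squares(f,[565,25,a],loss='soft_l1') for a in (-.3,0,.3)),key=lambda r:r.cost)
u=best.x
print(u,best.cost,best.fun.reshape(-1,2).round(1).tolist())
a=cv2.imread("pics/scene0.png");b=cv2.imread("pics/top0.png")
pts=list(M.values())+[(x,y,108) for x in(-70,70) for y in (50,235)]+[(x,-198+dy,179+z) for x in (-30,30) for dy,z in((-26,9),(26,-9))]+[(-85,y,118) for y in (107,123,209,225)]
for im,c in((a,"scene"),(b,"top")):
    for p in pts: cv2.circle(im,tuple(np.round(proj(c,W(u,p))*16).astype(int).tolist()),16,(255,0,255),-1,shift=4)
a=cv2.resize(a[110:260,140:400],None,fx=3,fy=3);b=cv2.resize(b[125:225,160:420],None,fx=3,fy=3)
v=np.vstack([a,b]);cv2.imwrite("pics/ov.png",cv2.resize(v,None,fx=.8,fy=.8))
for n,p in M.items(): print(n,W(u,p).round(1))
E
```

```text
[ 5.62315078e+02  2.70340228e+01 -1.83934367e-01] 18.224783807095868 [[-2.1, -0.3], [-2.2, -0.7], [1.2, 1.7], [-1.0, 0.5], [0.9, 0.2], [-3.9, 3.8], [3.4, -1.5], [1.9, 0.1], [-2.6, 0.4], [-0.6, 0.9]]
pedal [ 526.1 -167.6  179. ]
bolt_knob [505.3 185.1 162. ]
flap_lip [571.5  76.2 108. ]
lever_pin [562.3  27.   94.5]
bolt_bracket [507.  205.2  98. ]
```

View pics/ov.png

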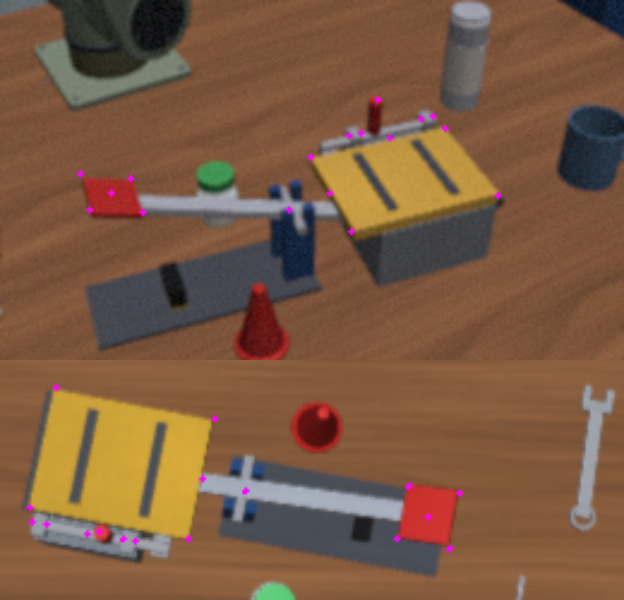

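The fitted hatch pose (562, 27, yaw −0.184 rad) matches both pictures to within about 2–4 px. In the scene view, the lever, knob and flap corners lie under the overlay dots. Next I'll move over the knob with the jaws closed, turned so they open along hatch x, and refine there with the wrist camera.

Emit:
drive_tool(
  plan=[
    [0, 0, 8, 25, 50, 10, 0],
    [0, 0, 16, 50, 105, 20, 0],
    [0, 0, 24, 75, 160, 27, 0],
    [0, 0, 32, 100, 215, 27, 0],
    [0, 0, 40, 125, 270, 27, 0],
    [0, 0, 48, 150, 325, 27, 0],
    [0, 0, 56, 175, 380, 27, 0],
    [0, 0, 61.5, 200, 435, 27, 0],
    [0, 0, 61.5, 225, 490, 27, 0],
    [0, 0, 61.5, 250, 545, 27, 0],
  ],
  grip_force=20,
)

```text
time_s: 2.15
ee_pos: [425.9, -0.7, 241.4]
ee_rot: [-3.6, 89.9, -14.4]
force: [0.8, -1.7, -0.2]
gripper_width: 0.6
```

Emit:
drive_tool(
  plan=[
    [0, 0, 0, 20, 45, 0, 0],
    [0, 0, 0, 40, 90, 0, 0],
    [0, 0, 0, 55, 120, 0, 0],
    [0, 0, 0, 55, 120, 0, 0],
    [0, 0, 0, 55, 120, 0, 0],
  ],
)

```text
time_s: 2.78
ee_pos: [480.5, 118.8, 241.2]
ee_rot: [-43.2, 89.9, -53.9]
force: [-0.3, 0.3, -0.5]
gripper_width: 0.6
```

```bash
cat >> h.py <<'E'
def wray(px,s):
    i=camera_info("wrist");K=i["intrinsics"];H=np.array(i["hand_eye"])
    x,y=(px[0]-K[0,2])/K[0,0],(px[1]-K[1,2])/K[1,1];t=np.hypot(x,y)
    d=np.array([x/t*np.sin(t),y/t*np.sin(t),np.cos(t)]) if t>0 else np.array([0,0,1.])
    Rt=R.from_euler('xyz',s["ee_rot"],degrees=True)
    return s["ee_pos"]+Rt.apply(H[:3,3]),Rt.apply(H[:3,:3]@d)
U=[562.3,27.0,-0.184]
def inv(p): return R.from_euler('z',-U[2]).apply(np.asarray(p)-[U[0],U[1],0])
E
python3 - <<'E'
from h import *
import cv2
s=state();print(s["time_s"],s["ee_pos"],s["ee_rot"],s["force"],s["gripper_width"],s["qpos"].round(1))
im=grab_frame("wrist");cv2.imwrite("pics/w1.png",cv2.resize(im[:,:,::-1],None,fx=1.5,fy=1.5))
print(camera_info("wrist"))
for l,z in [("bolt_knob",162),("bolt_bracket",98),("flap_lip",108),("cradle",94.5),("lever_pin",94.5),("pedal",179)]:
    for d in place_of("wrist",l)[:1]:
        px=np.array(d["location"])*[512,384];o,v=wray(px,s);p=o+v*(z-o[2])/v[2];print(l,round(d["p"],2),px.round(),p.round(1),inv(p).round(1))
E
```

```text
2.775 [480.47233462 118.76783469 241.24044987] [-43.1588693   89.92556546 -53.88234692] [-0.29033122  0.33843182 -0.47005436] 0.6355655021291828 [12.6 10.  97.  -0.1 73.  23.3]
{'intrinsics': array([[297.31863964,   0.        , 252.07674905],
       [  0.        , 297.31863964, 190.05673727],
       [  0.        ,   0.        ,   1.        ]]), 'hand_eye': array([[ 7.88439989e-04, -2.89471377e-01,  9.57186346e-01,
        -1.70909428e+02],
       [ 9.53542588e-04, -9.57185990e-01, -2.89472055e-01,
         8.15864047e+01],
       [ 9.99999235e-01,  1.14094929e-03, -4.78660426e-04,
        -9.40642515e-01],
       [ 0.00000000e+00,  0.00000000e+00,  0.00000000e+00,
         1.00000000e+00]])}
bolt_knob 0.64 [265. 119.] [502.4 184.  162. ] [-87.6 143.4 162. ]
bolt_bracket 0.67 [265.  94.] [509.9 205.4  98. ] [-84.1 165.8  98. ]
flap_lip 0.97 [343. 200.] [574.9  79.  108. ] [  2.9  53.4 108. ]
cradle 0.75 [240. 246.] [449.6  38.1  94.5] [-112.9   -9.7   94.5]
lever_pin 0.68 [335. 238.] [564.5  25.5  94.5] [ 2.4 -1.  94.5]
```

View pics/w1.png

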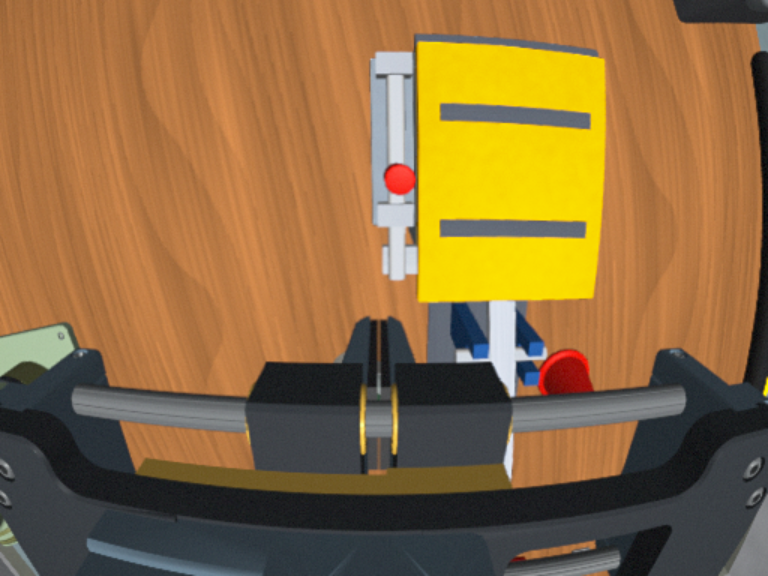

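The wrist picture shows the red knob at (400,179), i.e. (267,119) at full scale, standing clear between the two guides. That gives world (503,184), which agrees with the fit. The closed fingers are clear of everything. I'll lower them behind the knob, above guide height.

Emit:
drive_tool(
  plan=[
    [0, 0, 0, 14.5, 21, 0, 0],
    [0, 0, 0, 14.5, 21, -50, 0],
    [0, 0, 0, 14.5, 21, -95, 0],
    [0, 0, 0, 14.5, 21, -111, 0],
    [0, 0, 0, 14.5, 21, -111, 0],
  ],
)

```text
time_s: 3.75
ee_pos: [494.4, 139.3, 129.4]
ee_rot: [-126.4, 89.9, -137.2]
force: [0.8, -0.3, 0.5]
gripper_width: 0.8
```

Emit:
drive_tool(
  plan=[
    [0, 0, 0, 2, 10, 0, 0],
    [0, 0, 0, 3.5, 20, 0, 0],
    [0, 0, 0, 5, 28, 0, 0],
    [0, 0, 0, 6.5, 36, 0, 0],
    [0, 0, 0, 7.5, 42, 0, 0],
  ],
)

```text
time_s: 4.38
ee_pos: [502.4, 181.8, 129.8]
ee_rot: [-87.7, 89.9, -98.5]
force: [0.2, -2.6, 2.0]
gripper_width: 0.3
```

Emit:
drive_tool(
  plan=[
    [0, 0, 0, 1.5, 6, 0, 0],
    [0, 0, 0, 2, 11, 0, 0],
    [0, 0, 0, 3, 16, 0, 0],
  ],
)

```text
time_s: 4.75
ee_pos: [505.3, 198.0, 129.7]
ee_rot: [-99.8, 89.9, -110.6]
force: [-0.5, -1.7, 1.5]
gripper_width: 0.5
```

Emit:
drive_tool(
  plan=[
    [0, 0, 0, 0.7, 4, 0, 0],
    [0, 0, 0, 1.3, 7, 0, 0],
    [0, 0, 0, 1.8, 10, 0, 0],
  ],
)

```text
time_s: 5.12
ee_pos: [505.9, 201.8, 129.9]
ee_rot: [-93.5, 89.1, -104.2]
force: [-1.7, -25.6, 11.6]
gripper_width: 0.4
```

Run:
```python
from h import *
import cv2
s=state();print(s["time_s"],s["ee_pos"],inv(s["ee_pos"]),s["force"])
im=grab_frame("wrist");a=cv2.resize(im[:250,150:450,::-1],None,fx=2,fy=2);cv2.imwrite("pics/w2.png",a)
for d in place_of("wrist","bolt_knob")[:2]:
    px=np.array(d["location"])*[512,384];o,v=wray(px,s);p=o+v*(162-o[2])/v[2];print(round(d["p"],2),px.round(),p.round(1),inv(p).round(1))
```

```text
5.125 [505.90268551 201.80601029 129.85037085] [-87.42843164 161.53658303 129.85037085] [ -1.67858871 -25.5666892   11.55579959]
0.96 [255. 218.] [510.9 226.9 162. ] [-87.1 187.1 162. ]
```

View pics/w2.png

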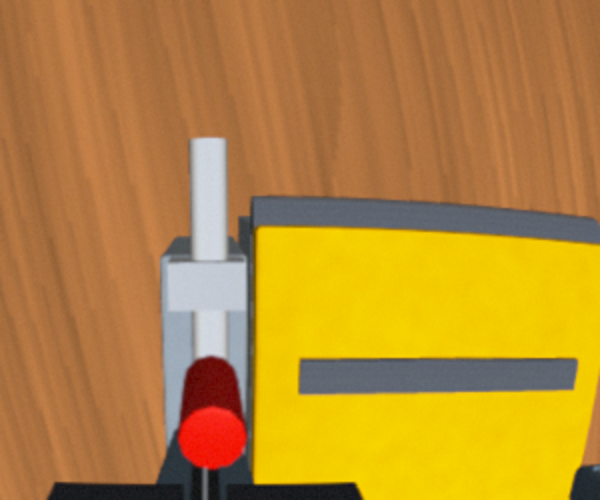

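The force jumped to 25 N. The knob, at (212,437) in the crop, now stands at hatch y ≈ 187, about 43 mm from where it started, so the bolt is against its end. I'll back off, rise, and cross to the pedal.

Emit:
drive_tool(
  plan=[
    [0, 0, 0, -2, -12, 0, 0],
    [0, 0, 0, -3, -18, 10, 0],
    [0, 0, 0, -3, -18, 60, 0],
    [0, 0, 0, -3, -18, 110, 0],
    [0, 0, 0, 0, -75, 110, 0],
    [0, 0, 0, 3, -135, 110, 0],
    [0, 0, 0, 6, -195, 110, 0],
    [0, 0, 0, 8, -255, 110, 0],
    [0, 0, 0, 10, -315, 110, 0],
    [0, 0, 0, 12, -370, 110, 0],
  ],
)

```text
time_s: 6.48
ee_pos: [518.3, -169.8, 240.6]
ee_rot: [-85.5, 89.2, -96.1]
force: [0.6, 0.8, 0.9]
gripper_width: 0.4
```

Emit:
drive_tool(
  plan=[
    [0, 0, 0, 0.5, -35, 0, 0],
    [0, 0, 0, 0.5, -40, 0, 0],
    [0, 0, 0, 0.5, -40, 0, 0],
  ],
)

```text
time_s: 6.85
ee_pos: [519.0, -209.0, 240.8]
ee_rot: [-84.0, 89.3, -94.6]
force: [0.1, 0.4, -0.4]
gripper_width: 0.2
```

Run:
```python
from h import *
import cv2
s=state();print(s["time_s"],s["ee_pos"],inv(s["ee_pos"]),s["force"],s["ee_rot"])
im=grab_frame("wrist");cv2.imwrite("pics/w3.png",cv2.resize(im[:,:,::-1],None,fx=1.5,fy=1.5))
for l,z in [("bolt_knob",162),("flap_lip",108),("lever_pin",94.5),("pedal",179),("cradle",94.5)]:
  for d in place_of("wrist",l)[:1]:
    px=np.array(d["location"])*[512,384];o,v=wray(px,s);p=o+v*(z-o[2])/v[2];print(l,round(d["p"],2),px.round(),p.round(1),inv(p).round(1))
```

```text
6.85 [ 519.00060907 -209.00155728  240.77234829] [   0.61118775 -239.93998988  240.77234829] [ 0.05905993  0.44989517 -0.39465004] [-83.96126581  89.28668648 -94.62789288]
bolt_knob 0.19 [171. 230.] [ 436.7 -228.2  162. ] [ -76.8 -273.9  162. ]
pedal 0.67 [255. 151.] [ 528.  -166.9  179. ] [   1.8 -196.9  179. ]
```

View pics/w3.png

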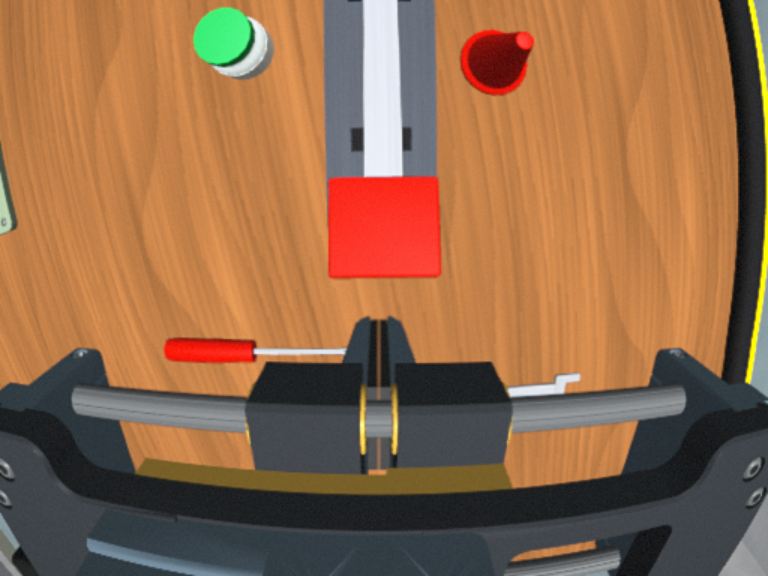

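The wrist view shows the pedal spanning (329–440, 177–277), centre (384,227), which puts it at world (528,−167) at z 179, as the fit says. The jar, cone, screwdriver and wrench are clear of the tool. I'll go over the pedal and press along the arc.

Emit:
drive_tool(
  plan=[
    [0, 0, 0, 8, 41, 0, 0],
    [0, 0, 0, 8, 41, -25, 0],
    [0, 0, 0, 8, 41, -40, 0],
    [0, 0, 0, 8, 41, -40, 0],
  ],
)

```text
time_s: 7.65
ee_pos: [526.2, -167.4, 199.6]
ee_rot: [-97.0, 89.2, -107.6]
force: [-0.6, -0.1, 1.0]
gripper_width: 0.4
```

Emit:
drive_tool(
  plan=[
    [0, 0, 0, 0, 0, -8, 0],
    [0, 0, 0, 0, 0, -15, 0],
    [0, 0, 0, 0, -1, -22, 0],
    [0, 0, 0, -0.5, -3, -30, 0],
    [0, 0, 0, -1.2, -6, -38, 0],
    [0, 0, 0, -1.7, -9, -46, 0],
    [0, 0, 0, -2, -11, -54, 0],
    [0, 0, 0, -2.3, -12.5, -62, 0],
  ],
)

```text
time_s: 8.65
ee_pos: [524.9, -181.5, 139.2]
ee_rot: [-81.5, 89.1, -92.0]
force: [-2.0, -2.7, 8.9]
gripper_width: 0.4
```

Emit:
drive_tool(
  plan=[
    [0, 0, 0, 0, -1, -8, 0],
    [0, 0, 0, 0, -2, -16, 0],
    [0, 0, 0, 0, -2.5, -24, 0],
    [0, 0, 0, 0, -3, -32, 0],
    [0, 0, 0, 0, -3, -40, 0],
    [0, 0, 0, 0, -3, -48, 0],
    [0, 0, 0, 0, -2, -56, 0],
    [0, 0, 0, 0, -1, -64, 0],
    [0, 0, 0, 0.3, 0, -72, 0],
    [0, 0, 0, 0.6, 1, -80, 0],
  ],
)

```text
time_s: 9.9
ee_pos: [527.0, -183.2, 60.9]
ee_rot: [-69.8, 88.8, -80.3]
force: [-1.2, -6.2, 8.9]
gripper_width: 1.0
```

Emit:
drive_tool(
  plan=[
    [0, 0, 0, -0.5, 0.5, -4, 0],
    [0, 0, 0, -1, 1, -8, 0],
    [0, 0, 0, -1, 2, -11, 0],
    [0, 0, 0, -1, 3, -14, 0],
  ],
)

```text
time_s: 10.4
ee_pos: [527.2, -181.1, 48.5]
ee_rot: [-62.6, 88.7, -73.1]
force: [-1.6, 0.1, 10.1]
gripper_width: 0.3
```

Emit:
drive_tool(
  plan=[
    [0, 0, 0, -0.3, 0.5, -4, 0],
    [0, 0, 0, -0.5, 1, -7, 0],
    [0, 0, 0, -0.5, 1, -7, 0],
  ],
)

```text
time_s: 10.78
ee_pos: [527.6, -179.9, 42.8]
ee_rot: [-56.7, 88.6, -67.3]
force: [-1.1, 1.6, 8.6]
gripper_width: 0.4
```

Emit:
drive_tool(
  plan=[
    [0, 0, 0, -0.3, 0.3, -3, 0],
    [0, 0, 0, -0.5, 0.6, -6, 0],
    [0, 0, 0, -0.5, 0.6, -6, 0],
  ],
)

```text
time_s: 11.15
ee_pos: [528.1, -179.6, 40.9]
ee_rot: [-50.4, 88.5, -61.0]
force: [-6.6, 2.7, 26.9]
gripper_width: 0.7
```

Run:
```python
from h import *
import cv2
s=state();print(s["time_s"],s["ee_pos"],inv(s["ee_pos"]),s["force"],s["ee_rot"])
im=grab_frame("scene");a=cv2.resize(im[110:260,130:400,::-1],None,fx=2.9,fy=2.9)
for l in ["pedal","flap_lip","lever_pin","bolt_knob","red_cone","green_jar"]: print(l,[(round(d["p"],2),(np.array(d["location"])*[512,384]).round(1).tolist()) for d in place_of("scene",l)[:1]])
for n,p in dict(lip_up=(0,235-185*np.cos(.26)-18*np.sin(.26)*0,108+185*np.sin(.26)),lip_shut=(0,50,108),ped_dn=(0,-208,40),pin=(0,0,94.5),knob_end=(-86,187,162)).items():
    q=proj("scene",W(U,p));print(n,q.round(1))
cv2.imwrite("pics/s4.png",a)
```

```text
11.15 [ 528.072179   -179.56507783   40.90646625] [   4.14382544 -209.34064063   40.90646625] [-6.61598424  2.67090421 26.93702867] [-50.40624299  88.51386896 -60.98428868]
pedal [(0.63, [190.1, 225.5])]
flap_lip [(0.58, [280.1, 175.9])]
lever_pin [(0.79, [266.7, 194.4])]
bolt_knob [(0.53, [308.8, 149.7])]
red_cone [(0.95, [252.0, 253.0])]
green_jar [(0.8, [232.4, 195.3])]
lip_up [279.5 176.2]
lip_shut [277.1 189.8]
ped_dn [189.8 228.8]
pin [260.4 197.3]
knob_end [309.7 148.6]
```

View pics/s4.png

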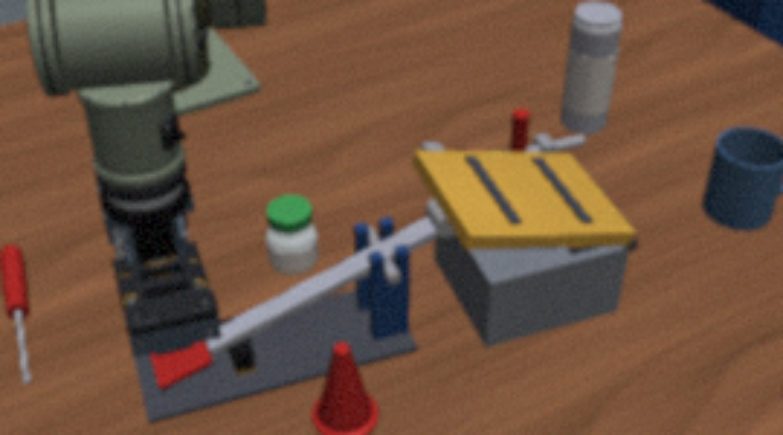

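The flap lip is raised, detected at (280,176) against a predicted (279.5,176.2). The lever bar is down on the stop, the pin is in the cradle, and the jar and cone are still standing. I'll check that the force is steady, then hand in.

Run:
```python
from h import *
for i in range(3):
    grab_frame("top");s=state();print(s["time_s"],s["ee_pos"].round(1),s["force"].round(1))
if 15<s["force"][2]<45 and s["ee_pos"][2]<43: print(env.job_done())
```

```text
11.55 [ 528.1 -179.6   40.9] [-6.7  2.8 26.6]
11.6 [ 528.1 -179.6   40.9] [-6.5  2.5 26.6]
11.65 [ 528.1 -179.6   40.9] [-6.5  2.3 26.6]
the job is handed in; nothing more can be done
None
```

The flap is up, and I handed the job in at 11.65 s with the closed fingertips still holding the pedal down on its stop.

- **Bolt:** I pushed the knob back first. It moved about 43 mm, and the force then jumped from about 2 N to about 25 N at its end stop. The camera put the knob at hatch y ≈ 187 mm.
- **Pedal:** I pressed it down along its arc with about 9–10 N until the force rose to 27 N at tip height 41 mm. The last readings held steady at 26.6 N.
- **Flap and lever:** The last scene picture shows the flap lip where it should be at 0.26 rad (detected at pixel (280, 176), expected (279.5, 176.2)). The pin is in its cradle, and the jar and cone are still standing.

**Small disagreements:**
- The first pose fit was off by up to about 4 px on some scene-camera points.
- In the last picture the pin and pedal were detected about 3 to 7 px from where I predicted.
- While holding, the fingertips sat about 4 mm to one side of the pedal's centre line, with about 6.5 N of sideways force. That is well inside the 60 mm pedal, and it stayed steady.

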